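# Take the oil filler cap off the vacuum pump

### The job

The vacuum pump needs an oil top-up: unscrew its filler cap anticlockwise, turn by turn, letting it rise with its thread and never forcing or yanking it, and keep hold of it as it comes free. Then set it down gently, closed top up, on a free spot of the floor of the parts tray and let go. Do not drop the cap, and leave everything else as it stands.

Things in the scene. Friction and masses are not known exactly. Their poses are not given: they have to be found in the camera images.
- cap_mid (a point): Centre (half-way up, on the axis, z up) of the oil filler cap: round ribbed black plastic screw cap, flat closed top, open below, 46 mm across, 30 mm high, about 60 g, on top of the pump. Shut, its underside is 20 mm above the flat oil case, so finger tips have 35 mm below this point. It can be gripped round its side at any yaw; 65 mm around it are clear above the oil case.
- cap: The cap again, origin at the centre of its underside. Coarse thread: anticlockwise from above it unscrews. How fast it climbs must be felt: somewhere between 8 and 18 mm per turn, with 1 to 2 mm of up-down play. It frees after 0.7 to 1.2 turns; more turning does no harm, pulling before that does. It stays where it is when let go part-way. A springy gasket makes the first eighth of a turn stiffer.
- neck_top (a point): Centre of the top end of the pump's fixed upright filler neck, on its axis, 174.5 mm above the table; at the start hidden in the cap, 8 to 10 mm above cap_mid. x axis: level, towards the pump's motor. More than 25 N between cap and pump damages the thread.
- pump: The grey and dark vacuum pump, fixed, 290 x 130 mm, origin on the table straight below the neck, x towards its motor. It reaches 60 mm from the neck axis on the -x side, 230 mm on the +x side. The oil case under the neck (115 x 120 mm) has its flat top at 130 mm. On the +x side a carrying handle begins 88 mm from the neck axis and rises to 195 mm.
- tray_floor (a point): Centre of the inner floor, 3 mm above the table, of a fixed open steel parts tray, outside 200 mm (its x) by 160 mm (its y), walls 3 mm thick, their top 22 mm above the table. The half on its -x side is empty; a brass fitting stands in the +x half.
- tray: The same tray; origin at the centre of its underside.
- fitting: Bystander, leave alone: small brass pipe fitting standing in the tray, 30 mm across, 36 mm high. Origin at its underside.
- oil_bottle: Bystander, leave alone: upright grey oil bottle, 72 mm across, 190 mm high. Origin at its underside.
- flask: Bystander, leave alone: upright dark steel drinking flask, 72 mm across, 210 mm high. Origin at its underside.
- spanner: Bystander, leave alone: spanner lying flat.
- driver: Bystander, leave alone: screwdriver lying flat.
- tape: Bystander, leave alone: grey tape measure standing upright, 65 x 35 mm, 62 mm high. Origin at its underside.
- carton: Bystander, leave alone: small cardboard carton, 110 x 70 mm, 60 mm high. Origin at its underside.
There are look-alikes about, which are no part of the job. There is more than one size of the cap; the job needs the smaller.

How it is judged:
By the outcome, as a careful person would: the job done as asked, in the order asked, and still so for the second after the job is handed in, with the robot touching nothing.
It also fails if it takes over 70 s, if anything falls off the work surface, if the arm or the gripper's body presses on something with over 40 N, if the wrist force passes 120 N, or if a joint passes its speed limit or range.

### The arm

A 6-joint arm with a two-finger parallel gripper is mounted at the origin on the work surface. World frame = base frame: x ahead of the robot, y to its left, z up, the work surface at z = 0. Lengths are in mm, angles in rad, forces in N, time in s.
With the tool pointing down it reaches from about 400 to 925 mm from the base axis. Payload 12.5 kg.
Tool frame: the origin (TCP) lies at the very end of the fingers, on their centre line; the grasp point (between the pads) lies 19 mm behind it; z points along the fingers, x is the direction in which the jaws open and shut, and the axes are right-handed (so a half turn about z gives the same grasp; the last joint's range is limited). The gripper opens to 95 mm and grips with 3 to 60 N. Pads are 20 mm wide; open, the fingers measure 119 mm over their backs; the gripper's body (75 mm by 180 mm) begins 59 mm behind the grasp point.
Start: joints at [1.005, 0.491, 1.559, -0, 1.092, -0.106], TCP at [277.343, 560.114, 214.661] pointing down, gripper open.
Joint ranges: [-3.1, 3.1], [-0.84, 2.19], [0.05, 2.79], [-1.13, 4.28], [0.06, 2.93], [-2.69, 2.69]. Speed limits (rad/s): [2.22, 2.22, 2.79, 3.14, 3.14, 3.14].

### API

Orientations are given as [roll, pitch, yaw] about the fixed x, y, z axes, in that order (R = Rz(yaw) Ry(pitch) Rx(roll)).
In Python, from cell import env gives the robot as it stands.
- The arm moves only by the tool arm_command, never from a script. Its argument "motion" is one flat list of numbers, 7 for each row, row after row: the opening, from -1 (shut) to 1 (fully open), then the shift along the tool's x, y, z in mm, then the turn, a rotation vector about the tool's x, y, z in degrees. In form: [fingers, dx, dy, dz, rx, ry, rz, fingers, dx, dy, dz, rx, ry, rz, ...]. A call has 1 to 20 rows; each row is the pose to reach, as a shift and turn from the pose commanded when the call began, along the tool's axes at that moment; what a row does not reach only later rows make up. A row lasts 1/10 s, in which the tool goes at most 50 mm and 8.59 degrees, less where a joint would pass 70% of its speed; a pose out of reach is approached as far as the arm can. A call with a gripper value outside its range is refused whole. The fingers move at their own pace and stop on an object; the grip force is fixed at half the most. Time passes only in rows, so rows that repeat a pose let the fingers close. It gives the time, the measured TCP pose, the force and the opening at its end, in the units of the state.
- env.state(): the state, without advancing time (a new reading comes with each control period).
- env.read_camera(name): name is "scene" or "top"; returns (picture, depth): 480x640x3 uint8, red, green, blue; 480x640 float32, mm along the optical axis (not along the pixel's ray), 0 where there is no reading.
- env.calibration(name): a dict with "fx", "fy", "cx", "cy" (pixels), "distortion" ([k1, k2, p1, p2, k3] as OpenCV has them; the pictures are not rectified), "cam_to_world" (4x4, takes a point from camera to world coordinates). Camera axes: x right, y down, z forward; pixel columns grow to the right and rows downward; lengths in mm; the calibration is good to about 2 mm. A picture is of the moment at which its call begins. calibration takes no time and is no camera call.
- env.job_done(): hands the job in, once; it reports no verdict.
Trained networks look in the newest picture that a camera, given by its name, has taken for a name from the list of things; names that differ only in an ending like _2 or _b are one class to them, and where a whole thing is asked for, a point or a joint stands for the part that bears it (a point fixed in the world has none). Each returns a list of dicts, best first, with "confidence" (0 to 1); they miss things now and then, are a little off and sometimes report something else, mostly with a low value. They report only what shows in the picture. A call takes as long as a camera call. They do not tell look-alikes from the thing itself.
- env.recognise(camera, label): "location" ([column, row] in pixels, amid what is visible of it).
- env.silhouettes(camera, label): "region" (480x640 bool, what is visible of it) and "location" ([column, row] in pixels, amid what is visible of it).
- env.spot_point(camera, label): "location" ([column, row] in pixels: a listed point, or the origin of a listed thing).
The state is a dict: "t": time; "joints": joint angles; "qvel": joint speeds; "tau": joint torques, N m; "eef_pos": TCP position; "tcp_rot": TCP orientation; "ft_force": force on the tool from outside, world axes, zero at the start; "moment": the same for the moment, N m; "opening": opening from 0.0 (shut) to 1.0 (fully open).
Only numpy, scipy, OpenCV 4.12 (cv2) and the standard library are available. Lean on these libraries where they do the work, as an engineer would, in place of code of your own. Each camera call takes 0.05 s, during which the arm holds its last target.

## Working session

There is one attempt and no reset: what is moved stays moved. The work goes in short steps, Python scripts to look and compute and a tool call to move; the robot and the scene stay as the last step left them, time stands still between calls to the robot, and variables do not carry over. Pictures are saved under pics/ and viewed, and the job is handed in when it is done.

Besides the shell and the picture viewer there is one more tool, called after ">>>" as name(argument=value, ...) on one line, values as JSON. arm_command: Moves the arm, as the interface text tells. Its arguments: {"type":"object","properties":{"motion":{"type":"array","items":{"type":"number"}}},"required":["motion"]}

```bash
ls; mkdir -p pics
cat > h.py <<'E'
import numpy as np, cv2, json
from cell import env
def cal(n):
    c=env.calibration(n); K=np.array([[c['fx'],0,c['cx']],[0,c['fy'],c['cy']],[0,0,1.]]); return K,np.array(c['distortion'],float),np.array(c['cam_to_world'])
def ray(n,px):
    K,D,T=cal(n); p=cv2.undistortPoints(np.array([[px]],float),K,D)[0,0]
    return T[:3,3],T[:3,:3]@np.array([p[0],p[1],1.])
def at_z(n,px,z):
    o,d=ray(n,px); return o+d*(z-o[2])/d[2]
def at_depth(n,px,dep):
    o,d=ray(n,px); return o+d*dep
def save(n,img): cv2.imwrite('pics/'+n,img[:,:,::-1])
def cloud(n,depth):
    K,D,T=cal(n); v,u=np.mgrid[:480,:640]; p=cv2.undistortPoints(np.stack([u,v],-1).reshape(-1,1,2).astype(float),K,D).reshape(480,640,2)
    c=np.concatenate([p*depth[...,None],depth[...,None]],-1); return c@T[:3,:3].T+T[:3,3]
E
python3 - <<'E'
from h import *
for n in ('scene','top'):
    im,d=env.read_camera(n); save(n+'0.png',im); np.save(n+'0.npy',d); np.save(n+'0_rgb.npy',im)
    print(n,np.round(cal(n)[2],2).tolist())
    for l in ('cap_mid','neck_top','tray_floor','pump','cap','tray','fitting','oil_bottle','flask'):
        r=env.spot_point(n,l); print(l,[(np.round(x['location']).tolist(),round(x['confidence'],2)) for x in r[:4]])
print(env.state())
E
```

```text
pics
scene [[-0.1, 0.74, -0.66, 1479.65], [1.0, 0.07, -0.06, 84.48], [0.0, -0.66, -0.75, 1123.71], [0.0, 0.0, 0.0, 1.0]]
cap_mid [([293.0, 270.0], 0.96), ([241.0, 195.0], 0.55), ([395.0, 252.0], 0.52), ([323.0, 228.0], 0.29)]
neck_top [([241.0, 193.0], 0.92), ([239.0, 196.0], 0.7)]
tray_floor [([396.0, 248.0], 0.97)]
pump [([246.0, 243.0], 0.64)]
cap [([293.0, 273.0], 0.88), ([240.0, 199.0], 0.69)]
tray [([395.0, 253.0], 0.82), ([173.0, 207.0], 0.74)]
fitting [([388.0, 277.0], 0.62)]
oil_bottle [([503.0, 291.0], 0.97), ([479.0, 234.0], 0.56)]
flask [([154.0, 252.0], 0.89), ([298.0, 343.0], 0.69)]
top [[-0.02, -0.98, 0.19, 258.16], [-1.0, 0.02, 0.0, 13.67], [-0.01, -0.19, -0.98, 1782.88], [0.0, 0.0, 0.0, 1.0]]
cap_mid [([382.0, 266.0], 0.68), ([331.0, 244.0], 0.67)]
neck_top [([382.0, 271.0], 0.93)]
tray_floor [([240.0, 277.0], 0.83), ([454.0, 308.0], 0.6)]
pump [([375.0, 278.0], 0.86), ([308.0, 303.0], 0.55)]
cap [([326.0, 246.0], 0.58), ([384.0, 270.0], 0.49)]
tray [([244.0, 276.0], 0.67)]
fitting [([160.0, 251.0], 0.55), ([251.0, 252.0], 0.45)]
oil_bottle [([161.0, 247.0], 0.94), ([316.0, 182.0], 0.47)]
flask [([448.0, 256.0], 0.7)]
{'t': 1.0, 'joints': array([ 1.00541379e+00,  4.90900384e-01,  1.55891216e+00, -8.08565546e-06,
        1.09167809e+00, -1.05582002e-01]), 'qvel': array([ 0.00021841, -0.00076448, -0.00023154, -0.00021523,  0.00015161,
        0.00037592]), 'tau': array([-1.64268386e-03, -6.12477779e+01, -2.58424866e+01,  6.92986557e-02,
        4.45354369e-02, -9.12461275e-06]), 'eef_pos': array([277.33638822, 560.11688017, 214.65651081]), 'tcp_rot': array([ 3.14157477e+00, -1.00693710e-04,  1.11099952e+00]), 'ft_force': array([-0.69320563,  0.41846282,  0.43534408]), 'moment': array([-0.01839737, -0.00013998,  0.03907814]), 'opening': 0.998450518720973}
```

View pics/scene0.png

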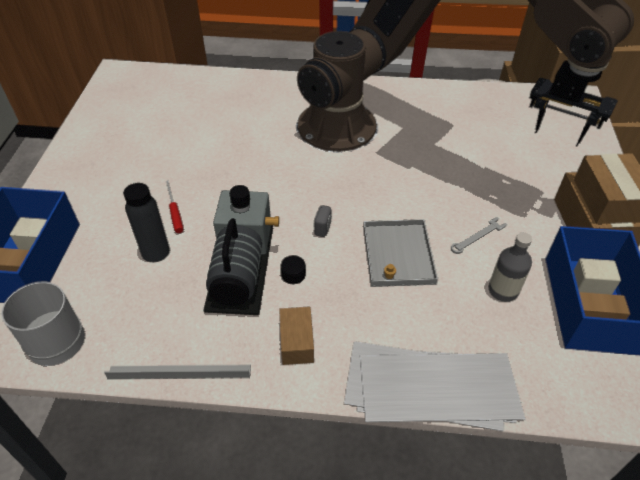

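View pics/top0.png

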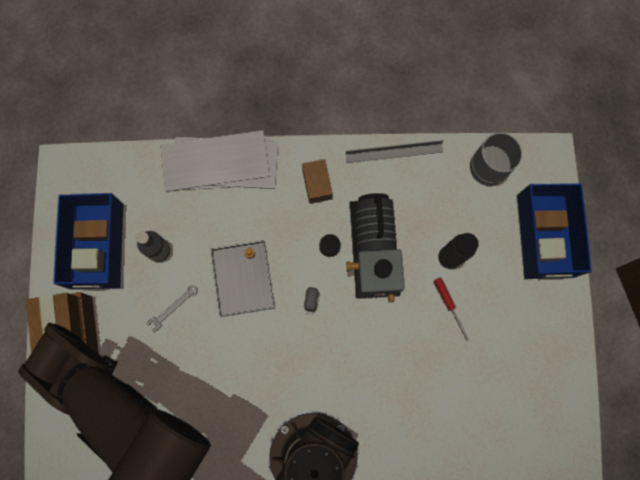

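Run:
```python
from h import *
im=np.load('scene0_rgb.npy'); t=np.load('top0_rgb.npy')
a=cv2.resize(im[150:300,170:330],(400,375),interpolation=cv2.INTER_CUBIC)
b=cv2.resize(t[210:310,300:420],(400,333),interpolation=cv2.INTER_CUBIC)
b=cv2.copyMakeBorder(b,0,42,0,0,cv2.BORDER_CONSTANT); save('crop0.png',np.hstack([a,b]))
for n in ('scene','top'):
    d=np.load(n+'0.npy'); np.save(n+'c.npy',cloud(n,d))
C=np.load('topc.npy'); 
for p in [(382,266),(328,245),(240,277)]: print(p,C[p[1],p[0]].round())
C=np.load('scenec.npy'); 
for p in [(241,190),(293,265),(396,248)]: print(p,C[p[1],p[0]].round())
```

```text
(382, 266) [ 511. -192.  184.]
(328, 245) [598. -57.  41.]
(240, 277) [516. 201.   0.]
(241, 190) [ 503. -192.  178.]
(293, 265) [605. -60.  38.]
(396, 248) [497. 190.   6.]
```

View pics/crop0.png

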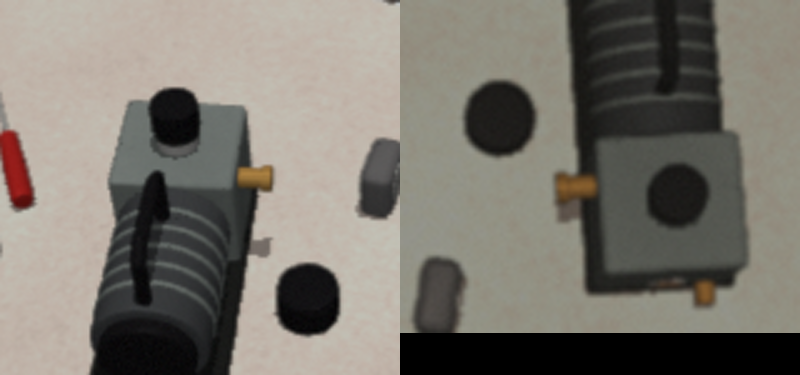

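Run:
```python
from h import *
import itertools
Cs={n:np.load(n+'c.npy') for n in('top','scene')}
for n,C in Cs.items():
    for nm,c,zt in (('cap',(508,-192),180),('loose',(602,-58),40)):
        m=(np.hypot(C[...,0]-c[0],C[...,1]-c[1])<45)&(abs(C[...,2]-zt)<(12))
        P=C[m]; (cc,r)=cv2.minEnclosingCircle(P[:,:2].astype(np.float32))
        im=np.load(n+'0_rgb.npy'); 
        dark=m&(im.max(-1)<60); Q=C[dark]; 
        lo,hi=np.percentile(Q,2,0),np.percentile(Q,98,0)
        print(n,nm,len(P),len(Q),np.median(Q,0).round(1),lo.round(1),hi.round(1),'encl',np.round(cc,1),round(r,1))
    m=(abs(C[...,0]-510)<130)&(abs(C[...,1]-195)<140)&(abs(C[...,2]-20)<8)
    P=C[m]; rect=cv2.minAreaRect(P[:,:2].astype(np.float32)); print(n,'tray',len(P),rect)
    m=(abs(C[...,0]-510)<130)&(abs(C[...,1]-195)<140)&(C[...,2]>27)&(C[...,2]<60); print('fit',C[m].mean(0).round(1),m.sum())
# mean of edge circle of cap from image via dark mask in top
for n,box in (('top',(350,240,410,290)),('scene',(225,180,255,215))):
    r=env.silhouettes(n,'cap')
    for s in r[:3]:
        g=s['region']; v,u=np.nonzero(g); print(n,round(s['confidence'],2),u.min(),u.max(),v.min(),v.max(),u.mean().round(1),v.mean().round(1), at_z(n,(u.mean(),v.mean()),172).round(1))
```

```text
top cap 250 250 [ 507.1 -195.5  179.2] [ 486.8 -217.   169.8] [ 528.2 -174.3  187.3] encl [ 507.9 -196.5] 24.0
top loose 351 327 [599.7 -62.7  38.2] [573.6 -89.1  29.3] [626.9 -34.6  46.7] encl [601.1 -60.6] 32.0
top tray 388 ((508.86895751953125, 206.4628143310547), (202.9493865966797, 264.10552978515625), 7.569756984710693)
fit [566.6 179.7  33.4] 65
scene cap 280 259 [ 516.6 -194.2  179.3] [ 492.8 -215.4  168.6] [ 533.5 -174.3  183.7] encl [ 510.6 -195.9] 26.1
scene loose 447 414 [609.4 -61.2  38.7] [579.3 -87.3  28.5] [633.8 -34.   43.5] encl [603.6 -60. ] 33.4
scene tray 712 ((506.5365295410156, 224.91343688964844), (209.91888427734375, 222.3300018310547), 8.19922161102295)
fit [585.2 174.2  33.6] 71
top 0.82 319 339 235 256 329.0 245.1 [572.  -54.7 172. ]
top 0.76 374 393 259 277 383.4 268.3 [ 506.6 -197.3  172. ]
scene 0.94 280 305 255 283 292.5 269.3 [724.2 -41.7 172. ]
scene 0.74 229 248 185 206 239.1 195.5 [ 515.9 -194.9  172. ]
```

Two caps show. One is on the pump neck (scene 241,195; top 383,268), about 46 mm across with its top at z≈180. The other lies loose on the table (scene 293,269; top 329,245), about 58 mm across. The job's cap is the smaller one on the pump, and the crop confirms this. The empty half of the tray is its near side, because the fitting is at top (249,253).

```bash
cat >> h.py <<'E'
from scipy.spatial.transform import Rotation as Ro
def shift(target,pos=None,yaw=None):
    s=env.state(); R=Ro.from_euler('xyz',s['tcp_rot']).as_matrix(); p=s['eef_pos']
    return (R.T@(np.array(target)-p)).round(1)
def st():
    s=env.state(); print('t',round(s['t'],2),'pos',s['eef_pos'].round(2),'yaw',round(np.degrees(s['tcp_rot'][2]),1),'rp',s['tcp_rot'][:2].round(3),'F',s['ft_force'].round(2),'M',s['moment'].round(2),'op',round(s['opening'],3),'j',s['joints'].round(2))
E
python3 - <<'E'
from h import *
st(); print(shift((480,200,300)))
C=np.load('topc.npy')
# tray wall outline via image
im=np.load('top0_rgb.npy'); save('tray.png',cv2.resize(im[230:325,200:285],(680,760)[::1] if 0 else (510,570),interpolation=cv2.INTER_CUBIC))
for n in('top','scene'):
    r=env.silhouettes(n,'tray')
    for s in r[:2]:
        g=s['region'].astype(np.uint8); c=max(cv2.findContours(g,0,1)[0],key=cv2.contourArea); b=cv2.boxPoints(cv2.minAreaRect(c)); ap=cv2.approxPolyDP(cv2.convexHull(c),6,True)[:,0]
        print(n,round(s['confidence'],2),ap.tolist(),[at_z(n,p,22)[:2].round().tolist() for p in ap.astype(float)])
E
```

```text
t 1.1 pos [277.32 560.14 214.68] yaw 63.7 rp [-3.142 -0.   ] F [-0.42  0.76  0.15] M [ 0.01 -0.01  0.  ] op 1.0 j [ 1.01  0.49  1.56  0.    1.09 -0.11]
[-232.8  341.4  -85.4]
top 0.8 [[262, 241], [272, 307], [220, 315], [211, 250]] [[618.0, 134.0], [424.0, 107.0], [404.0, 257.0], [594.0, 284.0]]
scene 0.73 [[244, 186], [248, 202], [234, 205], [231, 188]] [[325.0, -232.0], [386.0, -210.0], [401.0, -246.0], [337.0, -266.0]]
```

>>> arm_command(motion=[1,-60,90,-85,0,0,8,1,-120,180,-85,0,0,16,1,-232.8,341.4,-85.4,0,0,24,1,-232.8,341.4,-85.4,0,0,32,1,-232.8,341.4,-85.4,0,0,40,1,-232.8,341.4,-85.4,0,0,48,1,-232.8,341.4,-85.4,0,0,56,1,-232.8,341.4,-85.4,0,0,64,1,-232.8,341.4,-85.4,0,0,72,1,-232.8,341.4,-85.4,0,0,80,1,-232.8,341.4,-85.4,0,0,88,1,-232.8,341.4,-85.4,0,0,96,1,-232.8,341.4,-85.4,0,0,104,1,-232.8,341.4,-85.4,0,0,112,1,-232.8,341.4,-85.4,0,0,112])

```text
t: 2.7
eef_pos: [480.0, 200.0, 300.1]
tcp_rot: [-3.141, -0.0, -0.846]
ft_force: [-0.7, -0.3, -0.0]
opening: 1.0
```

```bash
python3 -c "
from h import *
st(); print(shift((509,-195.5,260)))"
```

```text
t 2.7 pos [479.97 199.95 300.1 ] yaw -48.5 rp [-3.141 -0.   ] F [-0.66 -0.29 -0.04] M [-0.05  0.11 -0.05] op 1.0 j [0.27 0.26 1.69 0.   1.19 1.11]
[315.3 240.5  40.1]
```

>>> arm_command(motion=[1,315.3,240.5,0,0,0,8,1,315.3,240.5,0,0,0,16,1,315.3,240.5,0,0,0,24,1,315.3,240.5,0,0,0,32,1,315.3,240.5,0,0,0,40,1,315.3,240.5,0,0,0,48,1,315.3,240.5,0,0,0,56,1,315.3,240.5,40,0,0,64,1,315.3,240.5,40,0,0,72,1,315.3,240.5,40,0,0,80,1,315.3,240.5,40,0,0,88,1,315.3,240.5,40,0,0,96,1,315.3,240.5,40,0,0,104,1,315.3,240.5,40,0,0,112,1,315.3,240.5,40,0,0,112,1,315.3,240.5,40,0,0,112])

```text
t: 4.3
eef_pos: [509.9, -195.4, 260.0]
tcp_rot: [3.142, 0.0, -2.792]
ft_force: [-0.5, -0.7, -1.2]
opening: 0.999
```

```bash
python3 -c "
from h import *
st(); print(shift((509,-195.5,148)))
for n in('scene','top'):
  im,d=env.read_camera(n); save(n+'1.png',im[120:320,150:420] if n=='scene' else im[180:340,280:480])"
```

```text
t 4.3 pos [ 509.86 -195.42  260.05] yaw -160.0 rp [3.142 0.   ] F [-0.51 -0.67 -1.2 ] M [0.04 0.17 0.04] op 0.999 j [-0.49  0.33  1.69  0.    1.12  2.3 ]
[  0.8   0.2 112. ]
```

View pics/scene1.png

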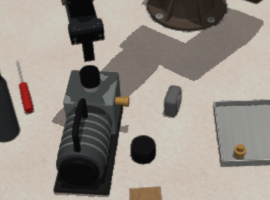

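>>> arm_command(motion=[0.6,0,0,40,0,0,0,0.6,0,0,75,0,0,0,0.6,0,0,95,0,0,0,0.6,0,0,105,0,0,0,0.6,0,0,112,0,0,0,0.12,0,0,112,0,0,0,0.12,0,0,112,0,0,0,0.06,0,0,112,0,0,0,0.06,0,0,112,0,0,0])

```text
t: 5.3
eef_pos: [510.1, -195.5, 148.7]
tcp_rot: [-3.141, 0.001, -2.798]
ft_force: [-0.3, -0.3, -0.1]
opening: 0.546
```

```bash
python3 -c "
from h import *
st()
for n in('scene','top'):
  im,d=env.read_camera(n); save(n+'2.png',cv2.resize(im[150:260,180:320] if n=='scene' else im[220:320,320:450],None,fx=5,fy=5,interpolation=2))"
```

```text
t 5.3 pos [ 510.09 -195.54  148.71] yaw -160.3 rp [-3.141e+00  1.000e-03] F [-0.34 -0.32 -0.08] M [ 0.07  0.21 -0.02] op 0.546 j [-0.49  0.46  1.83  0.    0.85  2.31]
```

View pics/scene2.png

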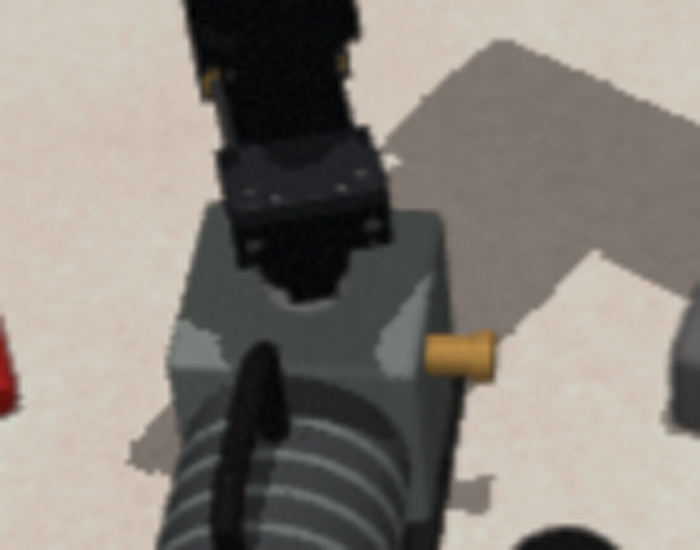

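>>> arm_command(motion=[0.02,0,0,0,0,0,0,0.02,0,0,0,0,0,0,-0.01,0,0,0,0,0,0,-0.01,0,0,0,0,0,0])

```text
t: 5.8
eef_pos: [509.3, -195.6, 148.1]
tcp_rot: [3.141, -0.001, -2.798]
ft_force: [-6.4, -2.5, 5.6]
opening: 0.499
```

```bash
python3 -c "
from h import *
st()"
```

```text
t 5.8 pos [ 509.31 -195.59  148.1 ] yaw -160.3 rp [ 3.141e+00 -1.000e-03] F [-6.36 -2.54  5.63] M [-0.34  1.26 -0.03] op 0.499 j [-0.49  0.46  1.83 -0.    0.85  2.31]
```

>>> arm_command(motion=[0.06,1.5,0.5,0,0,0,0,0.06,1.5,0.5,0,0,0,0,0.0,1.5,0.5,0,0,0,0,0.0,1.5,0.5,0,0,0,0,-0.01,1.5,0.5,0,0,0,0,-0.01,1.5,0.5,0,0,0,0])

```text
t: 6.4
eef_pos: [508.5, -195.4, 148.0]
tcp_rot: [-3.142, 0.0, -2.799]
ft_force: [2.3, 0.6, -0.6]
opening: 0.497
```

```bash
python3 -c "
from h import *
st()"
```

```text
t 6.4 pos [ 508.51 -195.4   148.  ] yaw -160.3 rp [-3.142  0.   ] F [ 2.26  0.58 -0.6 ] M [ 0.23 -0.18 -0.01] op 0.497 j [-0.49  0.46  1.83  0.    0.85  2.31]
```

>>> arm_command(motion=[-0.04,-0.2,0,0,0,0,0,-0.1,-0.2,0,0,0,0,0,-1,-0.2,0,0,0,0,0,-1,-0.2,0,0,0,0,0])

```text
t: 6.8
eef_pos: [508.7, -195.4, 148.0]
tcp_rot: [-3.141, 0.001, -2.799]
ft_force: [4.7, 1.6, -2.5]
opening: 0.481
```

```bash
python3 -c "
from h import *
st()"
```

```text
t 6.8 pos [ 508.69 -195.35  148.05] yaw -160.3 rp [-3.141e+00  1.000e-03] F [ 4.66  1.63 -2.47] M [ 0.32 -0.44  0.04] op 0.481 j [-0.49  0.46  1.83  0.    0.85  2.31]
```

>>> arm_command(motion=[-1,-0.3,0,-0.1,0,0,-3,-1,-0.3,0,-0.3,0,0,-8,-1,-0.3,0,-0.4,0,0,-13,-1,-0.3,0,-0.6,0,0,-18,-1,-0.3,0,-0.8,0,0,-24,-1,-0.3,0,-1.0,0,0,-30,-1,-0.3,0,-1.0,0,0,-30])

```text
t: 7.5
eef_pos: [508.3, -195.4, 149.0]
tcp_rot: [3.141, -0.001, -2.273]
ft_force: [-2.1, -1.1, 1.0]
opening: 0.481
```

```bash
python3 -c "
from h import *
st()"
```

```text
t 7.5 pos [ 508.29 -195.41  149.03] yaw -130.3 rp [ 3.141e+00 -1.000e-03] F [-2.15 -1.05  1.  ] M [-0.19  0.39  0.01] op 0.481 j [-0.49  0.46  1.83 -0.    0.86  1.79]
```

>>> arm_command(motion=[-1,0,0,-0.2,0,0,-6,-1,0,0,-0.4,0,0,-12,-1,0,0,-0.6,0,0,-18,-1,0,0,-0.8,0,0,-24,-1,0,0,-1.0,0,0,-30])

```text
t: 8.0
eef_pos: [507.7, -195.5, 149.7]
tcp_rot: [3.139, -0.0, -1.75]
ft_force: [-3.9, -3.6, -0.2]
opening: 0.482
```

```bash
python3 -c "
from h import *
st()"
```

```text
t 8.0 pos [ 507.72 -195.48  149.7 ] yaw -100.3 rp [ 3.139 -0.   ] F [-3.88 -3.62 -0.21] M [-0.51  1.01 -0.08] op 0.482 j [-0.49  0.46  1.83 -0.    0.86  1.26]
```

>>> arm_command(motion=[-1,0,0,-0.2,0,0,-6,-1,0,0,-0.4,0,0,-12,-1,0,0,-0.6,0,0,-18,-1,0,0,-0.8,0,0,-24,-1,0,0,-1.0,0,0,-30])

```text
t: 8.5
eef_pos: [507.6, -195.9, 150.8]
tcp_rot: [3.139, 0.0, -1.227]
ft_force: [-6.8, -4.8, 0.9]
opening: 0.48
```

```bash
python3 -c "
from h import *
st()"
```

```text
t 8.5 pos [ 507.57 -195.87  150.79] yaw -70.3 rp [3.139 0.   ] F [-6.77 -4.79  0.88] M [-1.02  1.18 -0.12] op 0.48 j [-0.49  0.45  1.83 -0.    0.86  0.74]
```

>>> arm_command(motion=[-1,0.2,0.4,-0.2,0,0,-6,-1,0.4,0.8,-0.4,0,0,-12,-1,0.4,1.0,-0.6,0,0,-18,-1,0.4,1.0,-0.8,0,0,-24,-1,0.4,1.0,-1.0,0,0,-30])

```text
t: 9.0
eef_pos: [507.5, -196.4, 152.1]
tcp_rot: [3.141, 0.0, -0.703]
ft_force: [-2.7, -2.9, 1.6]
opening: 0.485
```

```bash
python3 -c "
from h import *
st()"
```

```text
t 9.0 pos [ 507.5  -196.44  152.11] yaw -40.3 rp [3.141 0.   ] F [-2.74 -2.88  1.59] M [-0.58  0.55 -0.02] op 0.485 j [-0.49  0.45  1.83 -0.    0.86  0.21]
```

>>> arm_command(motion=[-1,0,0.3,-0.3,0,0,-6,-1,0,0.5,-0.6,0,0,-12,-1,0,0.5,-0.8,0,0,-18,-1,0,0.5,-1.1,0,0,-24,-1,0,0.5,-1.4,0,0,-30])

```text
t: 9.5
eef_pos: [507.5, -196.9, 153.5]
tcp_rot: [3.141, -0.0, -0.18]
ft_force: [-0.3, -2.5, 0.2]
opening: 0.485
```

```bash
python3 -c "
from h import *
st()"
```

```text
t 9.5 pos [ 507.55 -196.85  153.52] yaw -10.3 rp [ 3.141 -0.   ] F [-0.33 -2.54  0.22] M [-0.56  0.12 -0.04] op 0.485 j [-0.49  0.45  1.83 -0.    0.86 -0.31]
```

>>> arm_command(motion=[-1,0.2,0.2,-0.2,0,0,-6,-1,0.3,0.4,-0.5,0,0,-12,-1,0.3,0.4,-0.7,0,0,-18,-1,0.3,0.4,-1.0,0,0,-24,-1,0.3,0.4,-1.2,0,0,-30])

```text
t: 10.0
eef_pos: [507.9, -197.3, 154.8]
tcp_rot: [3.141, -0.0, 0.344]
ft_force: [0.2, -1.9, 1.8]
opening: 0.488
```

```bash
python3 -c "
from h import *
st()"
```

```text
t 10.0 pos [ 507.9  -197.27  154.82] yaw 19.7 rp [ 3.141 -0.   ] F [ 0.19 -1.87  1.77] M [-0.39 -0.08 -0.04] op 0.488 j [-0.49  0.45  1.82 -0.    0.87 -0.83]
```

>>> arm_command(motion=[-1,0,0.1,-0.2,0,0,-6,-1,0,0.2,-0.5,0,0,-12,-1,0,0.2,-0.7,0,0,-18,-1,0,0.2,-1.0,0,0,-24,-1,0,0.2,-1.2,0,0,-30])

```text
t: 10.5
eef_pos: [508.3, -197.5, 156.1]
tcp_rot: [3.14, -0.0, 0.867]
ft_force: [1.8, -1.3, 1.7]
opening: 0.486
```

```bash
python3 -c "
from h import *
st()"
```

```text
t 10.5 pos [ 508.31 -197.5   156.11] yaw 49.7 rp [ 3.14 -0.  ] F [ 1.84 -1.26  1.74] M [-0.23 -0.42 -0.02] op 0.486 j [-0.49  0.45  1.82 -0.    0.87 -1.36]
```

>>> arm_command(motion=[0.3,0,0,0,0,0,0,0.3,0,0,0,0,0,0,0.3,0.7,-0.6,0,0,0,8,0.3,0.7,-0.6,0,0,0,16,0.3,0.7,-0.6,0,0,0,24,0.3,0.7,-0.6,0,0,0,32,0.3,0.7,-0.6,0,0,0,40,0.3,0.7,-0.6,0,0,0,48,0.3,0.7,-0.6,0,0,0,56,0.3,0.7,-0.6,0,0,0,64,0.3,0.7,-0.6,0,0,0,72,0.3,0.7,-0.6,0,0,0,80,0.3,0.7,-0.6,0,0,0,88,0.3,0.7,-0.6,0,0,0,96,0.3,0.7,-0.6,0,0,0,104,0.3,0.7,-0.6,0,0,0,112])

```text
t: 12.1
eef_pos: [507.6, -196.0, 155.6]
tcp_rot: [3.141, 0.001, -1.098]
ft_force: [-0.0, -0.7, -0.2]
opening: 0.648
```

```bash
python3 -c "
from h import *
st()"
```

```text
t 12.1 pos [ 507.63 -196.01  155.64] yaw -62.9 rp [3.141e+00 1.000e-03] F [-0.01 -0.67 -0.24] M [-0.05  0.13  0.  ] op 0.648 j [-0.49  0.45  1.82  0.    0.87  0.61]
```

>>> arm_command(motion=[0.3,0,0,0,0,0,8,0.3,0,0,0,0,0,16,0.3,0,0,0,0,0,24,0.3,0,0,0,0,0,32,0.3,0,0,0,0,0,40,0.3,0,0,0,0,0,48,0.3,0,0,0,0,0,56,0.3,0,0,0,0,0,64,0.3,0,0,0,0,0,72,0.3,0,0,0,0,0,80,0.3,0,0,0,0,0,88,0.3,0,0,0,0,0,96,0.3,0,0,0,0,0,104,0.3,0,0,0,0,0,108,0.3,0,0,0,0,0,108])

```text
t: 13.6
eef_pos: [507.7, -196.0, 155.7]
tcp_rot: [3.141, -0.001, -2.977]
ft_force: [-0.2, -0.6, -0.4]
opening: 0.648
```

```bash
python3 -c "
from h import *
st()"
```

```text
t 13.6 pos [ 507.67 -196.01  155.66] yaw -170.6 rp [ 3.141e+00 -1.000e-03] F [-0.19 -0.62 -0.41] M [0.08 0.16 0.02] op 0.648 j [-0.49  0.45  1.82  0.    0.87  2.49]
```

>>> arm_command(motion=[0.06,-0.4,-0.7,0,0,0,0,0.03,-0.4,-0.7,0,0,0,0,0.0,-0.4,-0.7,0,0,0,0,-0.02,-0.4,-0.7,0,0,0,0,-0.06,-0.4,-0.7,0,0,0,0,-1,-0.4,-0.7,0,0,0,0,-1,-0.4,-0.7,0,0,0,0,-1,-0.4,-0.7,0,0,0,0])

```text
t: 14.4
eef_pos: [508.4, -196.7, 155.8]
tcp_rot: [3.141, -0.0, -2.973]
ft_force: [-0.9, 0.2, 0.2]
opening: 0.48
```

```bash
python3 -c "
from h import *
st()"
```

```text
t 14.4 pos [ 508.36 -196.7   155.79] yaw -170.3 rp [ 3.141 -0.   ] F [-0.9   0.21  0.21] M [ 0.12  0.28 -0.03] op 0.48 j [-0.49  0.45  1.82  0.    0.87  2.48]
```

>>> arm_command(motion=[-1,0,0,-0.2,0,0,-6,-1,0,0,-0.5,0,0,-12,-1,0,0,-0.7,0,0,-18,-1,0,0,-1.0,0,0,-24,-1,0,0,-1.2,0,0,-30])

```text
t: 14.9
eef_pos: [508.4, -196.6, 157.1]
tcp_rot: [3.141, 0.0, -2.445]
ft_force: [-1.9, 0.9, 2.4]
opening: 0.481
```

```bash
python3 -c "
from h import *
st()"
```

```text
t 14.9 pos [ 508.38 -196.64  157.09] yaw -140.1 rp [3.141 0.   ] F [-1.87  0.86  2.41] M [ 0.19  0.39 -0.02] op 0.481 j [-0.49  0.45  1.82  0.    0.87  1.95]
```

>>> arm_command(motion=[-1,0,0,-0.2,0,0,-6,-1,0,0,-0.5,0,0,-12,-1,0,0,-0.7,0,0,-18,-1,0,0,-1.0,0,0,-24,-1,0,0,-1.2,0,0,-30])

```text
t: 15.4
eef_pos: [508.5, -196.8, 158.4]
tcp_rot: [-3.141, 0.0, -1.922]
ft_force: [-0.5, -0.7, 2.6]
opening: 0.481
```

```bash
python3 -c "
from h import *
st()"
```

```text
t 15.4 pos [ 508.49 -196.79  158.39] yaw -110.1 rp [-3.141  0.   ] F [-0.51 -0.69  2.61] M [-0.06  0.34 -0.08] op 0.481 j [-0.49  0.45  1.82  0.    0.88  1.43]
```

>>> arm_command(motion=[-1,0,0,-0.3,0,0,-6,-1,0,0,-0.7,0,0,-12,-1,0,0,-0.9,0,0,-18,-1,0,0,-1.2,0,0,-24,-1,0,0,-1.5,0,0,-30])

```text
t: 15.9
eef_pos: [508.6, -196.8, 159.8]
tcp_rot: [-3.141, -0.0, -1.398]
ft_force: [-0.5, -1.0, 0.2]
opening: 0.483
```

```bash
python3 -c "
from h import *
st()"
```

```text
t 15.9 pos [ 508.56 -196.8   159.79] yaw -80.1 rp [-3.141 -0.   ] F [-0.54 -0.97  0.22] M [-0.11  0.21 -0.  ] op 0.483 j [-0.49  0.44  1.82  0.    0.88  0.91]
```

>>> arm_command(motion=[-1,0,0,-0.2,0,0,-6,-1,0,0,-0.5,0,0,-12,-1,0,0,-0.7,0,0,-18,-1,0,0,-1.0,0,0,-24,-1,0,0,-1.2,0,0,-30])

```text
t: 16.4
eef_pos: [508.7, -196.7, 161.1]
tcp_rot: [-3.141, -0.001, -0.874]
ft_force: [0.3, 0.4, 1.7]
opening: 0.484
```

```bash
python3 -c "
from h import *
st()"
```

```text
t 16.4 pos [ 508.69 -196.74  161.08] yaw -50.1 rp [-3.141e+00 -1.000e-03] F [0.33 0.43 1.69] M [ 0.06  0.05 -0.09] op 0.484 j [-0.49  0.44  1.82  0.    0.88  0.38]
```

>>> arm_command(motion=[-1,0,0,-0.2,0,0,-6,-1,0,0,-0.5,0,0,-12,-1,0,0,-0.7,0,0,-18,-1,0,0,-1.0,0,0,-24,-1,0,0,-1.2,0,0,-30])

```text
t: 16.9
eef_pos: [508.7, -196.6, 162.4]
tcp_rot: [-3.141, -0.001, -0.351]
ft_force: [0.7, 1.6, 3.2]
opening: 0.479
```

```bash
python3 -c "
from h import *
st()"
```

```text
t 16.9 pos [ 508.68 -196.63  162.41] yaw -20.1 rp [-3.141e+00 -1.000e-03] F [0.69 1.6  3.2 ] M [ 0.15  0.09 -0.07] op 0.479 j [-0.49  0.44  1.82  0.    0.89 -0.14]
```

>>> arm_command(motion=[-1,0,0,-0.4,0,0,-6,-1,0,0,-0.8,0,0,-12,-1,0,0,-1.0,0,0,-18,-1,0,0,-1.3,0,0,-24,-1,0,0,-1.6,0,0,-30])

```text
t: 17.4
eef_pos: [508.5, -196.6, 163.8]
tcp_rot: [-3.141, -0.0, 0.173]
ft_force: [-0.6, 1.4, 0.5]
opening: 0.481
```

```bash
python3 -c "
from h import *
st()"
```

```text
t 17.4 pos [ 508.47 -196.64  163.79] yaw 9.9 rp [-3.141 -0.   ] F [-0.57  1.41  0.47] M [0.02 0.17 0.04] op 0.481 j [-0.49  0.44  1.81  0.    0.89 -0.66]
```

>>> arm_command(motion=[-1,0,0,-0.2,0,0,-6,-1,0,0,-0.5,0,0,-12,-1,0,0,-0.7,0,0,-18,-1,0,0,-1.0,0,0,-24,-1,0,0,-1.2,0,0,-30])

```text
t: 17.9
eef_pos: [508.5, -196.7, 165.1]
tcp_rot: [3.141, -0.0, 0.696]
ft_force: [-1.4, -1.0, 2.0]
opening: 0.484
```

```bash
python3 -c "
from h import *
st()"
```

```text
t 17.9 pos [ 508.49 -196.71  165.08] yaw 39.9 rp [ 3.141 -0.   ] F [-1.39 -1.03  2.04] M [0.   0.21 0.01] op 0.484 j [-0.49  0.44  1.81  0.    0.89 -1.19]
```

>>> arm_command(motion=[-1,0,0,-0.2,0,0,-6,-1,0,0,-0.5,0,0,-12,-1,0,0,-0.7,0,0,-18,-1,0,0,-1.0,0,0,-24,-1,0,0,-1.2,0,0,-30])

```text
t: 18.4
eef_pos: [508.6, -196.8, 166.4]
tcp_rot: [3.141, -0.0, 1.22]
ft_force: [-0.7, 1.2, 3.6]
opening: 0.482
```

```bash
python3 -c "
from h import *
st()"
```

```text
t 18.4 pos [ 508.63 -196.81  166.43] yaw 69.9 rp [ 3.141 -0.   ] F [-0.67  1.17  3.56] M [ 0.02  0.14 -0.05] op 0.482 j [-0.49  0.44  1.81  0.    0.89 -1.71]
```

>>> arm_command(motion=[-1,0,0,-0.4,0,0,-6,-1,0,0,-0.8,0,0,-12,-1,0,0,-1.2,0,0,-18,-1,0,0,-1.5,0,0,-24,-1,0,0,-1.7,0,0,-30])

```text
t: 18.9
eef_pos: [508.6, -196.7, 167.8]
tcp_rot: [3.141, -0.0, 1.744]
ft_force: [0.5, -0.1, 0.7]
opening: 0.48
```

```bash
python3 -c "
from h import *
st()"
```

```text
t 18.9 pos [ 508.55 -196.72  167.8 ] yaw 99.9 rp [ 3.141 -0.   ] F [ 0.53 -0.14  0.67] M [ 0.14 -0.01 -0.02] op 0.48 j [-0.49  0.43  1.81  0.    0.9  -2.23]
```

>>> arm_command(motion=[-1,0,0,-0.2,0,0,-5,-1,0,0,-0.4,0,0,-10,-1,0,0,-0.6,0,0,-15,-1,0,0,-0.6,0,0,-15])

```text
t: 19.3
eef_pos: [508.6, -196.8, 168.5]
tcp_rot: [3.141, 0.0, 2.002]
ft_force: [-0.9, -0.0, -0.4]
opening: 0.482
```

```bash
python3 -c "
from h import *
st()"
```

```text
t 19.3 pos [ 508.56 -196.76  168.46] yaw 114.7 rp [3.141 0.   ] F [-0.94 -0.03 -0.36] M [0.07 0.05 0.01] op 0.482 j [-0.49  0.43  1.81  0.    0.9  -2.49]
```

>>> arm_command(motion=[-1,0,0,-0.5,0,0,0,-1,0,0,-1.0,0,0,0,-1,0,0,-1.0,0,0,0])

```text
t: 19.6
eef_pos: [508.4, -196.7, 169.4]
tcp_rot: [3.141, -0.0, 2.0]
ft_force: [0.1, 0.1, -0.2]
opening: 0.478
```

>>> arm_command(motion=[-1,0,0,-0.5,0,0,0,-1,0,0,-1.0,0,0,0,-1,0,0,-1.0,0,0,0])

```text
t: 19.9
eef_pos: [508.4, -196.7, 170.5]
tcp_rot: [3.141, 0.0, 2.001]
ft_force: [0.2, 0.1, -0.7]
opening: 0.478
```

>>> arm_command(motion=[-1,0,0,-0.5,0,0,0,-1,0,0,-1.0,0,0,0,-1,0,0,-1.5,0,0,0])

```text
t: 20.2
eef_pos: [508.4, -196.7, 172.0]
tcp_rot: [3.142, -0.0, 2.001]
ft_force: [-0.2, 0.6, -1.2]
opening: 0.483
```

>>> arm_command(motion=[-1,0,0,-0.5,0,0,0,-1,0,0,-1.0,0,0,0,-1,0,0,-1.5,0,0,0])

```text
t: 20.5
eef_pos: [508.4, -196.7, 173.5]
tcp_rot: [3.141, -0.0, 2.001]
ft_force: [-0.3, 0.2, 0.1]
opening: 0.482
```

>>> arm_command(motion=[-1,0,0,-3,0,0,0,-1,0,0,-8,0,0,0,-1,0,0,-16,0,0,0,-1,0,0,-28,0,0,0,-1,0,0,-42,0,0,0,-1,0,0,-58,0,0,0,-1,0,0,-75,0,0,0,-1,0,0,-92,0,0,0,-1,0,0,-100,0,0,0,-1,0,0,-100,0,0,0])

```text
t: 21.5
eef_pos: [508.7, -196.9, 274.8]
tcp_rot: [3.14, 0.002, 2.001]
ft_force: [-0.3, 0.2, -0.5]
opening: 0.481
```

```bash
python3 -c "
from h import *
st(); print(shift((455,187,273)))
im,d=env.read_camera('scene'); save('scene3.png',cv2.resize(im[80:280,150:330],None,fx=3,fy=3,interpolation=2))"
```

```text
t 21.5 pos [ 508.67 -196.86  274.81] yaw 114.7 rp [3.14e+00 2.00e-03] F [-0.33  0.21 -0.52] M [0.01 0.05 0.  ] op 0.481 j [-0.49  0.32  1.67  0.    1.15 -2.49]
[371.3 111.4   1.3]
```

View pics/scene3.png

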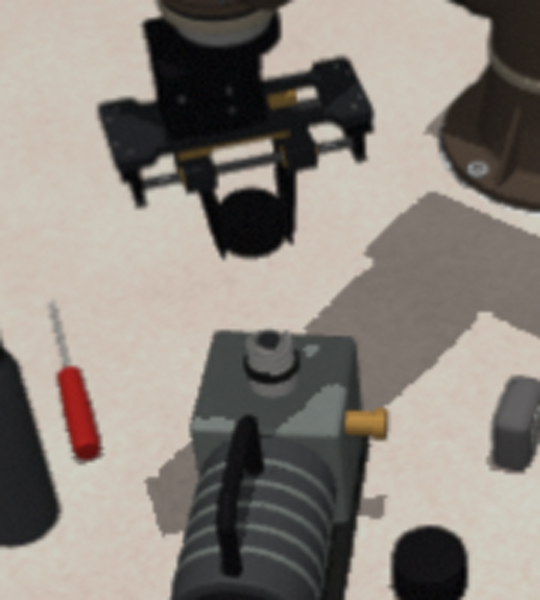

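The neck is bare (crop 270,350) and the cap sits upright in the fingers (crop 250,222). Next I carry it to the empty half of the tray.

>>> arm_command(motion=[-1,9,3,0,0,0,0,-1,28,9,0,0,0,1,-1,56,17,0,0,0,2,-1,90,28,0,0,0,4,-1,125,39,0,0,0,6,-1,160,49,0,0,0,8,-1,195,60,0,0,0,10,-1,230,71,0,0,0,12,-1,265,82,0,0,0,14,-1,300,93,0,0,0,16,-1,330,102,0,0,0,16.7,-1,352,109,0,0,0,16.7,-1,365,113,0,0,0,16.7,-1,371,115,0,0,0,16.7,-1,371,115,0,0,0,16.7])

```text
t: 23.05
eef_pos: [457.9, 188.6, 273.1]
tcp_rot: [-3.141, 0.0, 1.71]
ft_force: [0.2, 0.1, -0.9]
opening: 0.483
```

```bash
python3 -c "
from h import *
st(); print(shift((458,188,20)))
im,d=env.read_camera('scene'); save('scene4.png',cv2.resize(im[100:300,320:500],None,fx=3,fy=3,interpolation=2))"
```

```text
t 23.05 pos [457.95 188.59 273.12] yaw 98.0 rp [-3.141  0.   ] F [ 0.25  0.11 -0.95] M [ 0.01 -0.05 -0.01] op 0.483 j [ 0.26  0.24  1.79 -0.    1.11 -1.45]
[-6.000e-01  1.000e-01  2.531e+02]
```

View pics/scene4.png

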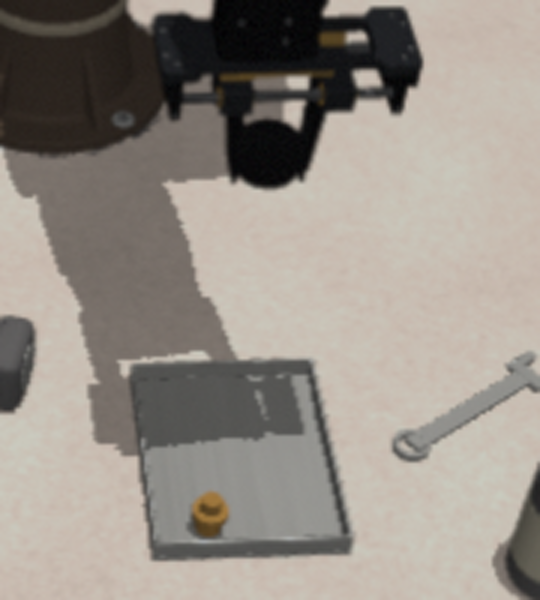

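>>> arm_command(motion=[-1,0,0,12,0,0,0,-1,0,0,40,0,0,0,-1,0,0,75,0,0,0,-1,0,0,110,0,0,0,-1,0,0,145,0,0,0,-1,0,0,180,0,0,0,-1,0,0,210,0,0,0,-1,0,0,232,0,0,0,-1,0,0,245,0,0,0,-1,0,0,252,0,0,0,-1,0,0,254,0,0,0,-1,0,0,254,0,0,0])

```text
t: 24.3
eef_pos: [458.3, 188.1, 19.5]
tcp_rot: [3.141, -0.0, 1.709]
ft_force: [-0.3, 0.6, -0.7]
opening: 0.479
```

```bash
python3 -c "
from h import *
st(); 
im,d=env.read_camera('scene'); save('scene5.png',cv2.resize(im[180:310,340:470],None,fx=4.5,fy=4.5,interpolation=2))"
```

```text
t 24.3 pos [458.27 188.12  19.51] yaw 97.9 rp [ 3.141 -0.   ] F [-0.33  0.56 -0.74] M [0.06 0.03 0.01] op 0.479 j [ 0.26  0.62  2.04  0.    0.48 -1.45]
```

View pics/scene5.png

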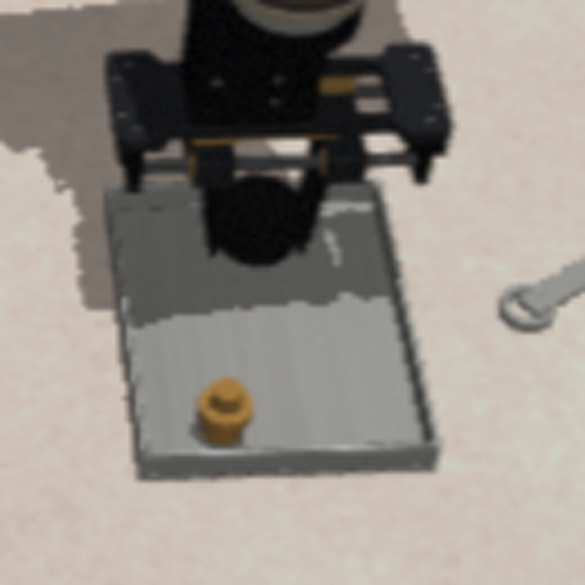

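The cap is over the empty half (crop 262,225), clear of the walls and the fitting (crop 225,405). I lower slowly.

>>> arm_command(motion=[-1,0,0,3,0,0,0,-1,0,0,7,0,0,0,-1,0,0,10,0,0,0,-1,0,0,12,0,0,0,-1,0,0,13,0,0,0,-1,0,0,13.5,0,0,0,-1,0,0,13.5,0,0,0])

```text
t: 25.05
eef_pos: [458.2, 188.4, 5.9]
tcp_rot: [-3.142, -0.0, 1.71]
ft_force: [0.5, 0.5, -0.2]
opening: 0.483
```

>>> arm_command(motion=[-1,0,0,0.5,0,0,0,-1,0,0,1,0,0,0,-1,0,0,1.5,0,0,0,-1,0,0,1.5,0,0,0])

```text
t: 25.45
eef_pos: [458.2, 188.4, 4.4]
tcp_rot: [3.142, -0.0, 1.71]
ft_force: [-0.3, 0.0, -0.8]
opening: 0.484
```

>>> arm_command(motion=[-1,0,0,0.4,0,0,0,-1,0,0,0.8,0,0,0,-1,0,0,0.8,0,0,0])

```text
t: 25.75
eef_pos: [458.2, 188.4, 3.6]
tcp_rot: [3.142, -0.0, 1.71]
ft_force: [-0.2, -0.6, 0.3]
opening: 0.485
```

>>> arm_command(motion=[-1,0,0,0.3,0,0,0,-1,0,0,0.6,0,0,0,-1,0,0,0.6,0,0,0])

```text
t: 26.05
eef_pos: [458.2, 188.4, 3.3]
tcp_rot: [3.141, -0.0, 1.71]
ft_force: [-1.2, -1.0, 4.8]
opening: 0.48
```

>>> arm_command(motion=[-1,0,0,0.2,0,0,0,-1,0,0,0.4,0,0,0,-1,0,0,0.4,0,0,0])

```text
t: 26.35
eef_pos: [458.2, 188.5, 3.3]
tcp_rot: [3.141, -0.0, 1.71]
ft_force: [-2.7, -1.8, 11.3]
opening: 0.479
```

>>> arm_command(motion=[-1,0,0,-0.5,0,0,0,-0.06,0,0,-0.5,0,0,0,-0.04,0,0,-0.5,0,0,0,-0.03,0,0,-0.5,0,0,0,-0.02,0,0,-0.5,0,0,0,-0.01,0,0,-0.5,0,0,0,0.0,0,0,-0.5,0,0,0,0.02,0,0,-0.5,0,0,0,0.06,0,0,-0.5,0,0,0,0.12,0,0,-0.5,0,0,0,0.3,0,0,-0.5,0,0,0,0.3,0,0,-0.5,0,0,0])

```text
t: 27.55
eef_pos: [458.5, 188.6, 3.3]
tcp_rot: [3.141, -0.0, 1.71]
ft_force: [-0.6, 1.2, 5.0]
opening: 0.639
```

```bash
python3 -c "
from h import *
st(); 
im,d=env.read_camera('scene'); save('scene6.png',cv2.resize(im[180:310,340:470],None,fx=4.5,fy=4.5,interpolation=2))"
```

```text
t 27.55 pos [458.49 188.6    3.31] yaw 98.0 rp [ 3.141 -0.   ] F [-0.55  1.19  4.96] M [ 0.23 -0.04 -0.  ] op 0.639 j [ 0.26  0.65  2.05  0.    0.44 -1.45]
```

View pics/scene6.png

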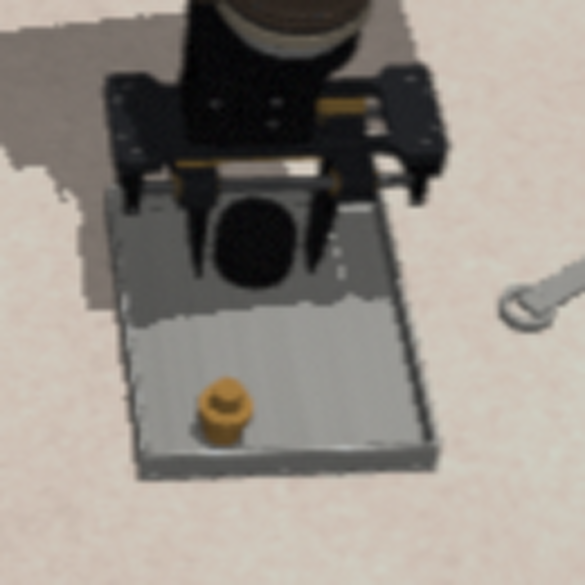

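The cap stands between the open fingers (crop 255,243) with gaps on both sides. I retreat straight up.

>>> arm_command(motion=[0.3,0,0,-2,0,0,0,0.3,0,0,-6,0,0,0,0.3,0,0,-14,0,0,0,0.3,0,0,-26,0,0,0,0.3,0,0,-42,0,0,0,0.4,0,0,-70,0,0,0,0.5,0,0,-105,0,0,0,0.5,0,0,-145,0,0,0,0.5,0,0,-185,0,0,0,0.5,0,0,-225,0,0,0,0.5,0,0,-260,0,0,0,0.5,0,0,-270,0,0,0,0.5,0,0,-270,0,0,0])

```text
t: 28.9
eef_pos: [458.2, 188.4, 274.9]
tcp_rot: [3.138, -0.0, 1.71]
ft_force: [0.8, 0.1, -0.2]
opening: 0.748
```

```bash
python3 -c "
from h import *
st(); 
im,d=env.read_camera('scene'); save('scene7.png',im); C=cloud('scene',d)
save('scene7c.png',cv2.resize(im[200:300,350:450],None,fx=5,fy=5,interpolation=2))
m=(np.hypot(C[...,0]-458,C[...,1]-188)<40)&(C[...,2]>27)&(C[...,2]<60); P=C[m]; print(len(P),np.percentile(P,[2,50,98],0).round(1))"
```

```text
t 28.9 pos [458.21 188.43 274.93] yaw 98.0 rp [ 3.138 -0.   ] F [ 0.79  0.13 -0.16] M [-0.    0.08  0.02] op 0.748 j [ 0.26  0.24  1.79  0.    1.11 -1.45]
204 [[440.5 167.   27.7]
 [460.6 187.2  32.4]
 [482.7 209.2  37.6]]
```

View pics/scene7.png

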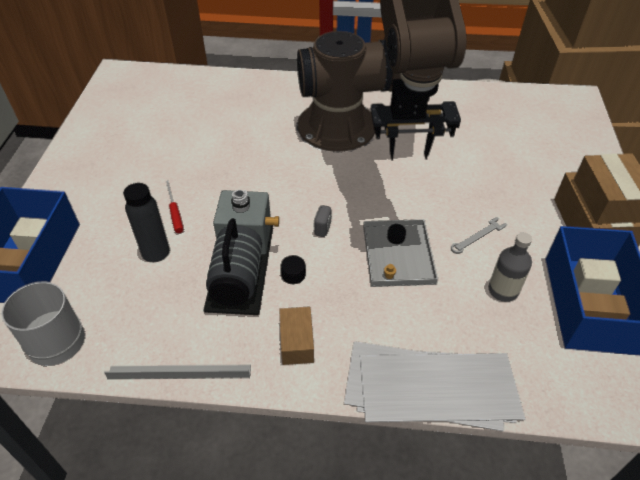

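View pics/scene7c.png

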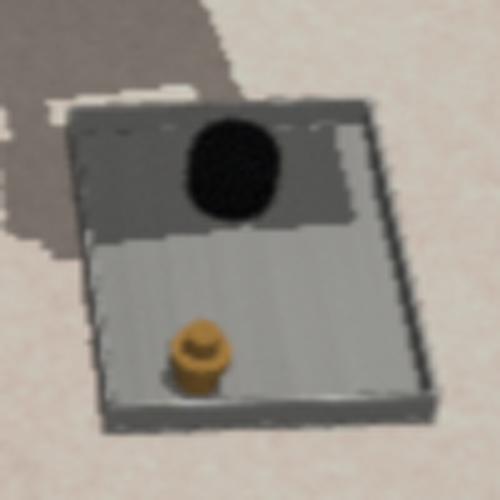

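The cap stands flat in the empty half of the tray (scene 397,234), with its top at z≈33, which is right for a 30 mm cap on the 3 mm floor. Everything else is where it was, so I hand in.

```bash
python3 -c "
from h import *
env.job_done(); st()"
```

```text
the job is handed in; nothing more can be done
the job is handed in; nothing more can be done
```

The filler cap is off the pump and standing closed top up in the empty half of the parts tray. I handed the job in after about 29 s of the 70 s allowed.

- **Unscrewing:** I gripped the smaller, 46 mm cap on the pump neck, not the roughly 58 mm loose one. I turned it anticlockwise in two strokes of 210° and about 285°, letting go once between them. I raised the gripper with the thread, about 14 mm per turn. The vertical force read 3.6 N at most between steps while turning, and sideways about 8 N. While I was still centring the grip, before any turning, the combined force reached about 9 N.
- **Coming free:** The cap was still pressing up lightly at about 450°, beyond the stated 1.2 turns, so I turned on to about 495°. After that it lifted 5 mm with almost no force.
- **Setting down:** I lowered it until the fingers touched the tray floor, at about 11 N, then opened them slowly. By my estimate the fingertips reached about 2 mm below the cap's underside, so it may have settled by that much when released.
- **Last checks:** The final picture shows the cap upright at about (460, 188) mm with its top at about 33 mm, as expected. The neck is bare, the gripper is well clear, and the fitting and other things look unmoved. None of these checks failed. The only mismatch was the two cameras differing by about 3 mm on the cap's position, which I corrected by feel.

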